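Open the push-and-turn cap of the cleaner jug at the workbench

TASK

Open the square jug of blade cleaner that stands in the plywood holder: press its safety cap down, twist it anticlockwise (seen from above) while it is pressed, and once it is free lift it straight off. Finish with the cap still gripped, held level and still over the jug's mouth, clear of the neck by about 4 to 12 cm, and do not put it down or let it go. The jug stays seated in its holder, and the glue bottle, tin and screwdriver are left where they are.

Things in the scene. Friction and masses are not known exactly. Their poses are not given: they have to be found in the camera images.
- holder: Plywood holder fixed to the bench: an open square box 107 x 107 mm outside, 50 mm high, walls 12 mm, floor 6 mm thick. Origin: centre of its underside, on the bench top; z up, x and y along its sides. It may stand at any of three places along the bench, at various yaws.
- jug: White plastic jug, 0.5 to 0.9 kg, square body 80 x 80 x 100 mm tall, standing loose in the holder with 1.5 mm play per side, so it cannot turn. Shoulders slope from 100 to 112 mm, then a round neck (35 mm diameter) up to 145 mm with three outer ledges (45 mm over them) that lock the cap. Origin: centre of its underside; z up, x and y along its sides.
- jug_mouth (a point): Centre of the top of the jug's neck, 145 mm above the jug's underside.
- cap: Black round ribbed push-and-turn cap, 56 mm diameter, 30 mm tall, 50 g, closed top. Origin: centre of its underside; z up along the neck. When locked it sits 15 mm below the mouth and 18 mm above the shoulders, its axes in line with the jug's. Unpressed it neither lifts off nor turns more than a few degrees. Clockwise it is always blocked.
- cap_top (a point): Centre of the cap's flat top, 30 mm above its underside. How it opens: hold the cap pressed down about 6 mm (over 4.5 needed, 8 is the end), turn it anticlockwise seen from above (positive about z); from 38 to 82 degrees of turn, best 60, it is free to lift straight off; just beyond is a stop. It is clear of the neck after rising 15 mm.
- cap_liner (a joint): Spring liner inside the cap that rests on the neck's rim. Reads how far the cap is pressed down, in m: about 0 when locked and unpressed, 0.008 fully down, about -0.001 when the cap is off. The spring pushes back with 5 N at 0 and about 10.5 N at 0.008.
- glue: Bystander: round glue bottle with a small orange cap, 58 mm diameter, 120 mm tall. Origin: centre of its underside; z up.
- tin: Bystander: low round tin of wax, 90 mm diameter, 55 mm tall. Origin: centre of its underside; z up.
- driver: Bystander: screwdriver 200 mm long, lying on the bench. Origin: on its long axis line at the bench; x runs from handle to tip.

How it is judged:
On the way, in this order (a step that is already met when the one before it is completed fails the run):
1. the gripped cap is pressed down while still locked (value of joint cap_liner above 0.0035 m and angle between the x axis of cap and the x axis of jug, either way round below 0.2 rad and contact force between the fingers and cap above 1 N), for 0.1 s.
2. the cap is twisted out of its lock while still on the neck (angle between the x axis of cap and the x axis of jug, either way round above 0.55 rad and z of cap in the frame of jug below 0.14 m), for 0.05 s.
At the end, for the whole second after the job is handed in: The cap is gripped, still and level (0.3 rad), its underside 30 to 150 mm above the jug's mouth and within 35 mm of it sideways, not touching the jug; the jug stands upright on the holder's floor; glue and tin have moved under 30 mm, screwdriver under 40 mm (z of cap in the frame of jug_mouth between 0.03 and 0.15 m and horizontal distance between cap and jug_mouth below 0.035 m and angle between cap's own z axis and vertical below 0.3 rad and contact force between the fingers and cap above 1 N and contact force between cap and jug below 0.1 N and linear speed of cap below 0.03 m/s and z of jug in the frame of holder below 0.012 m and horizontal distance between jug and holder below 0.01 m and angle between jug's own z axis and vertical below 0.06 rad and distance of each of glue, tin from where it was at the start of the episode below 0.03 m and angle between glue's own z axis and vertical below 0.2 rad and distance of driver from where it was at the start of the episode below 0.04 m); the arm keeps its last pose, push and grip.
It fails at once if the glue bottle is pushed or knocked over (distance of glue from where it was at the start of the episode above 0.03 m or angle between glue's own z axis and vertical above 0.5 rad).
It fails at once if the tin is pushed away (distance of tin from where it was at the start of the episode above 0.03 m).
It fails at once if the screwdriver is pushed away (distance of driver from where it was at the start of the episode above 0.04 m).
It fails at once if the jug is pulled up out of its holder or tipped (z of jug in the frame of holder above 0.026 m or angle between jug's own z axis and vertical above 0.2 rad).
It also fails if it takes over 35 s, if anything falls off the work surface, if the arm or the gripper's body presses on something with over 40 N, if the wrist force passes 120 N, or if a joint passes its speed limit or range.

ROBOT

A 6-joint arm with a two-finger parallel gripper is mounted at the origin on the work surface. World frame = base frame: x ahead of the robot, y to its left, z up, the work surface at z = 0. Lengths are in m, angles in rad, forces in N, time in s.
With the tool pointing down it reaches from about 0.375 to 0.9 m from the base axis. Payload 3.1 kg.
Tool frame: the origin (TCP) lies at the very end of the fingers, on their centre line; the grasp point (between the pads) lies 19 mm behind it; z points along the fingers, y is the line along which they close (so a half turn about z gives the same grasp; the last joint's range is limited). The gripper opens to 87 mm and grips with 3 to 60 N. Pads are 19 mm wide; open, the fingers measure 117 mm over their backs; the gripper's body (75 mm by 190 mm) begins 51 mm behind the grasp point.
Start: joints at [-1.516, 0.527, 1.433, -0, 1.181, -0.178], TCP at [0.145, -0.608, 0.223] pointing down, gripper open.
Joint ranges: [-3.08, 3.08], [-0.75, 2.2], [0.22, 2.44], [-1.43, 4.57], [0, 2.65], [-2.85, 2.85]. Speed limits (rad/s): [2.79, 2.79, 3.14, 3.14, 3.14, 3.14].

INTERFACE

Orientations are given as a unit quaternion [x, y, z, w].
In Python, from rig import status, viewer, robot gives the robot as it stands.
- The arm moves only by the tool arm_command, never from a script. Its arguments are lists of equal length, an entry for each row: "delta_rot": the turn, a rotation vector about the tool's x, y, z in degrees, a list of three; "delta_pos": the shift along the tool's x, y, z in m, a list of three; "gripper": the closure, from -1 (fully open) to 1 (shut). In form: {"delta_rot": [[rx, ry, rz], ...], "delta_pos": [[dx, dy, dz], ...], "gripper": [gripper, ...]}. A call has 1 to 12 rows; each row is the pose to reach, as a shift and turn from the pose commanded when the call began, along the tool's axes at that moment; what a row does not reach only later rows make up. A row lasts 1/12 s, in which the tool goes at most 41.7 mm and 7.16 degrees, less where a joint would pass 70% of its speed; a pose out of reach is approached as far as the arm can. A call with a gripper value outside its range is refused whole. The fingers move at their own pace and stop on an object; "grip_force" is the grip in N (left out, the last holds). Time passes only in rows, so rows that repeat a pose let the fingers close. It gives the time, the measured TCP pose, the force, the opening and the grip force at its end, in the units of the state.
- status.get_obs(): the state, without advancing time (a new reading comes with each control period).
- viewer.camera(name): name is "side" or "top" or "wrist"; returns a dict with "pixels" (400x640x3 uint8, blue, green, red), "fx", "fy", "cx", "cy" (pixels), "pose" (4x4, takes a point from camera to world coordinates); the wrist camera has in their place "mount" (4x4, takes a point from camera to tool coordinates, whose origin is the TCP and whose axes are the flange's). Camera axes: x right, y down, z forward; pixel columns grow to the right and rows downward; lengths in m; the calibration is good to about 2 mm. The wrist camera is an equidistant fisheye: a pixel r from the principal point sees the ray r / f radians off the axis. A picture is of the moment at which its call begins: read the wrist's pose just before it. There is no depth.
- robot.hand_in(): hands the job in; it is judged then, once.
The state is a dict: "time": time; "q": joint angles; "joint_velocities": joint speeds; "joint_torque": joint torques, N m; "position": TCP position; "tool_rot": TCP orientation; "ft_force": force on the tool from outside, world axes, zero at the start; "moment": the same for the moment, N m; "grip_width": finger opening in m; "grip_force": force on a finger pad.
Only numpy, scipy, OpenCV 4.12 (cv2) and the standard library are available. Lean on these libraries where they do the work, as an engineer would, in place of code of your own. Each camera call takes 0.05 s, during which the arm holds its last target. There are 200 camera calls.

## Working session

There is one attempt and no reset: what is moved stays moved. The work goes in short steps, Python scripts to look and compute and a tool call to move; the robot and the scene stay as the last step left them, time stands still between calls to the robot, and variables do not carry over. Pictures are saved under pics/ and viewed, at most 10 in all, crops included, and the job is handed in when it is done.

Besides the shell and the picture viewer there is one more tool, called after "Emit:" as name(argument=value, ...) on one line, values as JSON. arm_command: Moves the arm, as the interface text tells. Its arguments: {"type":"object","properties":{"delta_rot":{"type":"array","items":{"type":"array","items":{"type":"number"}}},"delta_pos":{"type":"array","items":{"type":"array","items":{"type":"number"}}},"gripper":{"type":"array","items":{"type":"number"}},"grip_force":{"type":"number"}},"required":["delta_rot","delta_pos","gripper"]}

```bash
mkdir -p pics; cat > h.py <<'E'
import numpy as np, cv2
from scipy.spatial.transform import Rotation as R
from rig import status, viewer, robot
def ray(c,u,v):
    d=np.array([(u-c['cx'])/c['fx'],(v-c['cy'])/c['fy'],1.]); P=np.array(c['pose'])
    return P[:3,3],P[:3,:3]@d
def onplane(c,u,v,z):
    o,d=ray(c,u,v); return o+d*(z-o[2])/d[2]
E
python3 - <<'E'
from h import *
o=status.get_obs(); print(o)
for n in ['top','side']:
    c=viewer.camera(n); cv2.imwrite(f'pics/{n}.png',c['pixels']); print(n,c['fx'],c['fy'],c['cx'],c['cy'],np.round(c['pose'],3))
E
```

```text
{'time': 0.0, 'q': array([-1.51550580e+00,  5.28481625e-01,  1.43393672e+00, -1.01097313e-05,
        1.18137221e+00, -1.78485770e-01]), 'joint_velocities': array([ 0.00068235, -0.00077527,  0.00166684,  0.00107381,  0.00093612,
        0.00159647]), 'joint_torque': array([ 3.84387668e-04, -4.40041709e+01, -1.76592904e+01,  6.32240810e-02,
        5.81669784e-02, -1.59213896e-04]), 'position': array([ 0.14477552, -0.6072331 ,  0.22155119]), 'tool_rot': array([ 9.93175530e-01,  1.16624002e-01,  6.29846650e-05, -1.09715647e-03]), 'ft_force': array([-0.71077777, -0.46721117,  0.18818967]), 'moment': array([-9.83212894e-05, -2.70324908e-02, -4.53852451e-02]), 'grip_force': 0.0, 'grip_width': 0.08682444295712761}
top 393.1103367271672 393.1103367271672 321.14247323882137 201.14294130852358 [[ 0.021 -0.998  0.054  0.599]
 [-1.    -0.021  0.015 -0.002]
 [-0.014 -0.054 -0.998  0.915]
 [ 0.     0.     0.     1.   ]]
side 417.9598898405751 417.9598898405751 318.30633766691307 195.87041959059152 [[ 0.938 -0.241  0.249  0.412]
 [-0.346 -0.678  0.648 -0.568]
 [ 0.013 -0.694 -0.72   0.738]
 [ 0.     0.     0.     1.   ]]
```

View pics/top.png

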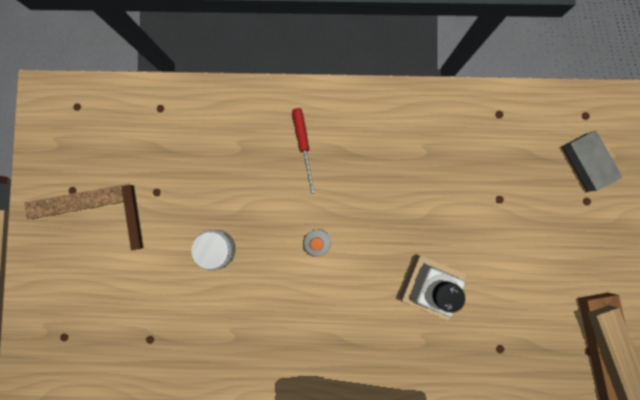

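View pics/side.png

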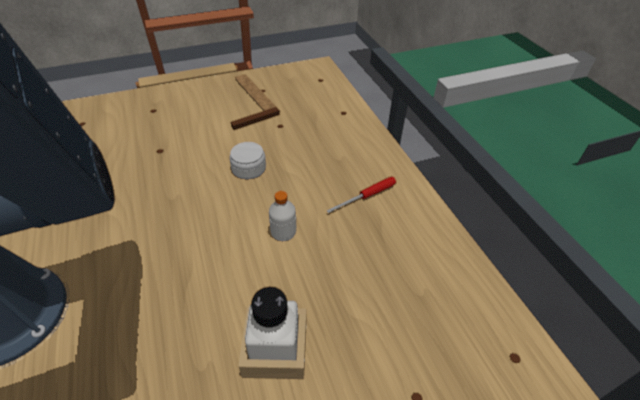

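The top view shows the jug in its holder with the black cap at about (449,297). The glue is at (317,243), the tin at (213,250), and the driver runs from (298,110) to (313,192). The side view shows the cap at about (269,306).

```bash
python3 - <<'E'
from h import *
t=viewer.camera('top'); s=viewer.camera('side')
def blob(c,x0,x1,y0,y1):
    g=c['pixels'].max(2)[y0:y1,x0:x1]; m=(g<60).astype(np.uint8)
    n,l,st,ce=cv2.connectedComponentsWithStats(m); i=1+st[1:,4].argmax(); print(st[i],ce[i]+[x0,y0]); return ce[i]+[x0,y0]
a=blob(t,425,475,275,320); b=blob(s,240,300,280,330)
o1,d1=ray(t,*a);o2,d2=ray(s,*b)
k=np.linalg.lstsq(np.c_[d1,-d2],o2-o1,rcond=None)[0]; print(o1+k[0]*d1,o2+k[1]*d2)
print('z.153',onplane(t,*a,.153),onplane(s,*b,.153))
print('glue',onplane(t,317,243,.12),'tin',onplane(t,213,250,.055))
cv2.imwrite('pics/c.png',np.hstack([cv2.resize(t['pixels'][245:325,395:475],(400,400),interpolation=2),cv2.resize(s['pixels'][280:385,225:330],(400,400),interpolation=2)]))
E
```

```text
[  7   7  32  30 653] [447.28790199 296.01378254]
[  11    7   36   40 1080] [269.18148148 307.23240741]
[ 0.46221056 -0.2366807   0.14644499] [ 0.46071828 -0.236234    0.14657291]
z.153 [ 0.46337262 -0.23467588  0.153     ] [ 0.46018973 -0.23984026  0.153     ]
glue [0.556877   0.01698559 0.12      ] tin [0.53321923 0.24546058 0.055     ]
```

View pics/c.png

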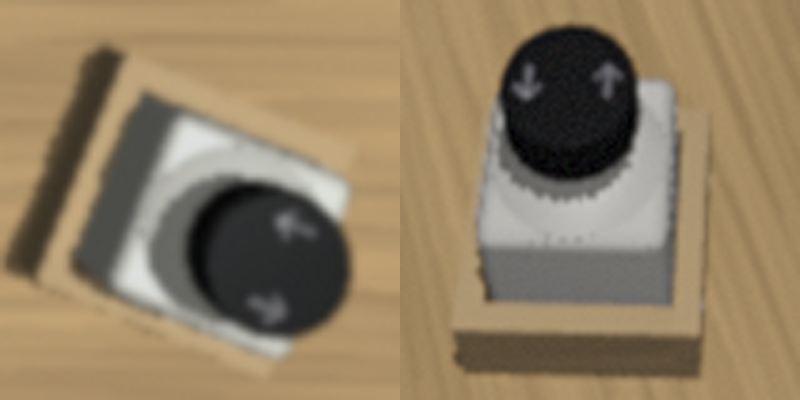

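Emit:
arm_command(delta_rot=[[0,0,0],[0,0,0],[0,0,0],[0,0,0],[0,0,0],[0,0,0],[0,0,0],[0,0,0],[0,0,0],[0,0,0],[0,0,0],[0,0,0]], delta_pos=[[0.02,-0.015,-0.005],[0.05,-0.037,-0.01],[0.085,-0.062,-0.02],[0.12,-0.088,-0.03],[0.155,-0.113,-0.03],[0.19,-0.139,-0.03],[0.225,-0.164,-0.03],[0.26,-0.19,-0.03],[0.295,-0.215,-0.03],[0.33,-0.241,-0.03],[0.363,-0.265,-0.03],[0.393,-0.287,-0.03]], gripper=[-1,-1,-1,-1,-1,-1,-1,-1,-1,-1,-1,-1])

```text
time: 1.2
position: [0.4551, -0.2434, 0.2526]
tool_rot: [0.993, 0.117, 0.0, 0.0]
ft_force: [0.3, -0.9, 1.0]
grip_width: 0.0873
grip_force: 0.0
```

Emit:
arm_command(delta_rot=[[0,0,0],[0,0,0],[0,0,0]], delta_pos=[[0,0,0],[0,0,0],[0,0,0]], gripper=[-1,-1,-1])

```text
time: 1.45
position: [0.454, -0.2453, 0.2524]
tool_rot: [0.993, 0.117, -0.0, 0.0]
ft_force: [0.4, -0.4, -0.4]
grip_width: 0.0869
grip_force: 0.0
```

```bash
python3 - <<'E'
from h import *
o=status.get_obs(); print(o['time'],o['position'],o['tool_rot'],o['q'],o['ft_force'])
w=viewer.camera('wrist'); t=viewer.camera('top')
print({k:v for k,v in w.items() if k!='pixels'})
A=onplane(t,419.4,255.4,.05);B=onplane(t,402.6,300.6,.05);print(A,B,np.linalg.norm(A-B),np.degrees(np.arctan2(*(B-A)[1::-1])))
cv2.imwrite('pics/w1.png',w['pixels'])
E
```

```text
1.45 [ 0.4540378  -0.24526904  0.2524219 ] [ 9.93105667e-01  1.17222033e-01 -3.34424905e-04  1.31246553e-04] [-7.11667718e-01  3.43746442e-01  1.66654228e+00 -7.40819073e-04
  1.13156229e+00  6.24459381e-01] [ 0.3958369  -0.4475019  -0.36106709]
{'fx': 309.70691628693146, 'fy': 309.70691628693146, 'cx': 319.34061683579984, 'cy': 200.12293349169158, 'mount': array([[-4.44428737e-04, -9.60299127e-01, -2.78972022e-01,
         7.58580938e-02],
       [ 9.99999898e-01, -4.05937865e-04, -1.95743336e-04,
         1.05922376e-04],
       [ 7.47268472e-05, -2.78972081e-01,  9.60299210e-01,
        -1.61815865e-01],
       [ 0.00000000e+00,  0.00000000e+00,  0.00000000e+00,
         1.00000000e+00]])}
[ 0.53123025 -0.20528493  0.05      ] [ 0.43296905 -0.16974976  0.05      ] 0.10448929166197289 160.11799035954624
```

View pics/w1.png

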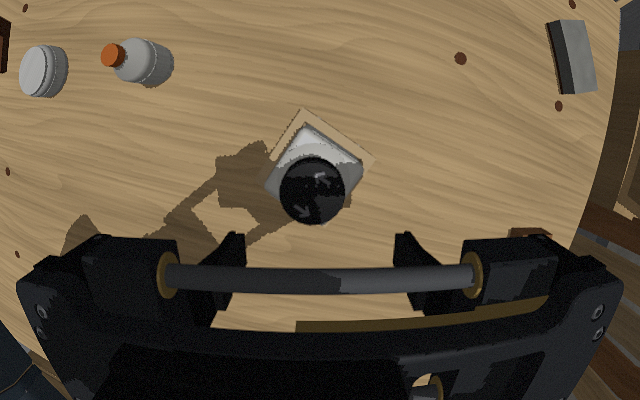

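The wrist view shows the cap between the finger lines at about (312,190), with the jug and holder below it and nothing else near. Next I'll measure the cap from this image.

```bash
cat >> h.py <<'E'
def wr(w,o,u,v,z):
    p=np.array([u-w['cx'],v-w['cy']]); r=np.hypot(*p); th=r/w['fx']
    d=np.r_[p/r*np.sin(th),np.cos(th)]; M=w['mount']; Q=R.from_quat(o['tool_rot']).as_matrix()
    d=Q@M[:3,:3]@d; c=o['position']+Q@M[:3,3]; return c+d*(z-c[2])/d[2]
E
python3 - <<'E'
from h import *
o=status.get_obs(); w=viewer.camera('wrist'); 
m=(w['pixels'].max(2)<62).astype(np.uint8); m[232:]=0;m[:140]=0;m[:,:270]=0;m[:,360:]=0
m=cv2.morphologyEx(m,cv2.MORPH_CLOSE,np.ones((9,9)));n,l,st,ce=cv2.connectedComponentsWithStats(m); i=1+st[1:,4].argmax(); print(st[i],ce[i])
x,y,ww,hh=st[i][:4]
for u,v in [ce[i],(x,ce[i][1]),(x+ww,ce[i][1]),(ce[i][0],y),(ce[i][0],y+hh)]: print(wr(w,o,u,v,.166))
print(o['time'],o['position'])
g=wr(w,o,*ce[i],.166)-o['position']; print(R.from_quat(o['tool_rot']).inv().apply(g))
E
```

```text
[ 278  156   66   68 3512] [310.72465831 189.88866743]
[ 0.46402542 -0.23664128  0.166     ]
[ 0.45781489 -0.21008828  0.166     ]
[ 0.47036919 -0.26347061  0.166     ]
[ 0.49157806 -0.23032337  0.166     ]
[ 0.43466879 -0.24331186  0.166     ]
1.55 [ 0.45347042 -0.24638717  0.25247173]
[ 0.01255197 -0.00706743  0.08646531]
```

Emit:
arm_command(delta_rot=[[0,0,0],[0,0,0],[0,0,0],[0,0,0],[0,0,0],[0,0,0],[0,0,0],[0,0,0]], delta_pos=[[0.006,-0.004,0.01],[0.012,-0.007,0.03],[0.012,-0.007,0.05],[0.012,-0.007,0.07],[0.012,-0.007,0.07],[0.012,-0.007,0.07],[0.012,-0.007,0.07],[0.012,-0.007,0.07]], gripper=[-1,-1,-1,-1,-1,-1,-1,-1])

```text
time: 2.27
position: [0.4649, -0.2366, 0.1836]
tool_rot: [0.993, 0.116, 0.001, 0.001]
ft_force: [-0.5, -0.4, -0.6]
grip_width: 0.087
grip_force: 0.0
```

Emit:
arm_command(delta_rot=[[0,0,0],[0,0,0],[0,0,0],[0,0,0],[0,0,0],[0,0,0]], delta_pos=[[-0.002,0,0.015],[-0.002,0,0.03],[-0.002,0,0.046],[-0.002,0,0.046],[-0.002,0,0.046],[-0.002,0,0.046]], gripper=[-1,-1,-1,-1,-1,-1])

```text
time: 2.77
position: [0.4631, -0.2368, 0.1378]
tool_rot: [0.993, 0.117, 0.001, 0.001]
ft_force: [-0.1, 0.8, -0.2]
grip_width: 0.0871
grip_force: 0.0
```

Emit:
arm_command(delta_rot=[[0,0,0],[0,0,0],[0,0,0],[0,0,0],[0,0,0],[0,0,0],[0,0,0],[0,0,0],[0,0,0],[0,0,0],[0,0,0],[0,0,0]], delta_pos=[[0,0,0],[0,0,0],[0,0,0],[0,0,0],[0,0,0],[0,0,0],[0,0,0],[0,0,0],[0,0,0],[0,0,0],[0,0,0],[0,0,0]], gripper=[1,1,1,1,1,1,1,1,1,1,1,1], grip_force=40)

```text
time: 3.77
position: [0.4625, -0.2365, 0.1367]
tool_rot: [0.993, 0.117, 0.0, 0.0]
ft_force: [-1.2, -2.4, 1.1]
grip_width: 0.055
grip_force: 40.0
```

```bash
python3 - <<'E'
from h import *
o=status.get_obs(); print(o)
s=viewer.camera('side'); cv2.imwrite('pics/s2.png',cv2.resize(s['pixels'][200:390,170:380],None,fx=2.8,fy=2.8))
E
```

```text
{'time': 3.7667, 'q': array([-6.87938632e-01,  5.12901546e-01,  1.77943708e+00, -3.79209819e-04,
        8.48505226e-01,  6.49242944e-01]), 'joint_velocities': array([-0.00074236, -0.00064516,  0.00154539,  0.00057642, -0.00069409,
       -0.00075773]), 'joint_torque': array([ 1.10577073e+00, -3.71307206e+01, -1.12495422e+01,  5.09141833e-01,
        2.98344847e-01,  1.73716602e-02]), 'position': array([ 0.46248108, -0.236536  ,  0.13667708]), 'tool_rot': array([9.93171082e-01, 1.16666369e-01, 1.57017563e-04, 3.68474961e-04]), 'ft_force': array([-1.16122746, -2.36317091,  1.08247446]), 'moment': array([-0.36520606,  0.04531633, -0.02182693]), 'grip_force': 40.000266484573785, 'grip_width': 0.05499780884249617}
```

View pics/s2.png

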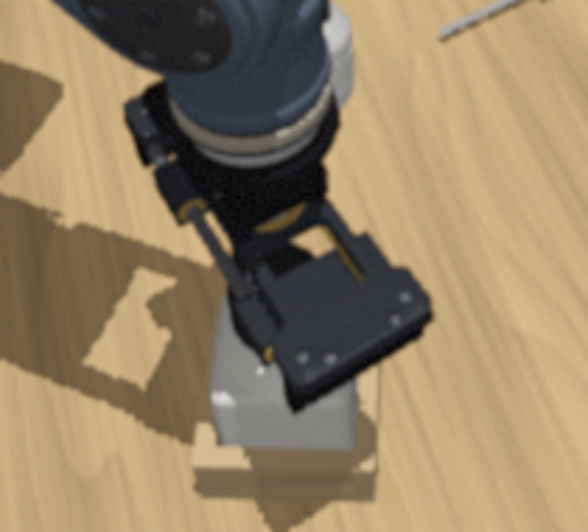

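The cap is gripped at 55 mm and the jug is seated. Now I'll press it.

Emit:
arm_command(delta_rot=[[0,0,0],[0,0,0],[0,0,0],[0,0,0],[0,0,0],[0,0,0],[0,0,0],[0,0,0]], delta_pos=[[0,0,0.002],[0,0,0.004],[0,0,0.0065],[0,0,0.0065],[0,0,0.0065],[0,0,0.0065],[0,0,0.0065],[0,0,0.0065]], gripper=[1,1,1,1,1,1,1,1])

```text
time: 4.48
position: [0.4626, -0.2366, 0.131]
tool_rot: [0.993, 0.117, 0.0, 0.001]
ft_force: [-1.7, -1.8, 8.8]
grip_width: 0.0549
grip_force: 40.0
```

Emit:
arm_command(delta_rot=[[0,0,0],[0,0,-5],[0,0,-10],[0,0,-15],[0,0,-20],[0,0,-25],[0,0,-30],[0,0,-35],[0,0,-40],[0,0,-45],[0,0,-50],[0,0,-55]], delta_pos=[[0,0,0.0007],[0,0,0.0007],[0,0,0.0007],[0,0,0.0007],[0,0,0.0007],[0,0,0.0007],[0,0,0.0007],[0,0,0.0007],[0,0,0.0007],[0,0,0.0007],[0,0,0.0007],[0,0,0.0007]], gripper=[1,1,1,1,1,1,1,1,1,1,1,1])

```text
time: 5.48
position: [0.4627, -0.2358, 0.1303]
tool_rot: [0.826, 0.564, 0.001, 0.0]
ft_force: [-0.3, -0.3, 9.0]
grip_width: 0.0551
grip_force: 40.0
```

Emit:
arm_command(delta_rot=[[0,0,-4],[0,0,-4],[0,0,-4],[0,0,-4]], delta_pos=[[0,0,0],[0,0,0],[0,0,0],[0,0,0]], gripper=[1,1,1,1])

```text
time: 5.82
position: [0.4626, -0.2358, 0.1303]
tool_rot: [0.807, 0.591, 0.0, 0.0]
ft_force: [-1.3, 1.0, 8.7]
grip_width: 0.0547
grip_force: 40.0
```

```bash
python3 - <<'E'
from h import *
o=status.get_obs(); print(o['time'],o['position'],o['q'],o['ft_force'],o['moment'],o['grip_width'],R.from_quat(o['tool_rot']).as_matrix()[:,0])
E
```

```text
5.8167 [ 0.46261034 -0.2358474   0.13025398] [-6.87257204e-01  5.23201904e-01  1.78499014e+00  8.03326363e-04
  8.32770400e-01 -3.80711904e-01] [-1.25158621  1.03524224  8.70637611] [0.03347128 0.07869246 0.05563186] 0.054734960205025225 [3.02281740e-01 9.53218573e-01 3.17949476e-04]
```

Emit:
arm_command(delta_rot=[[0,0,0],[0,0,0],[0,0,0],[0,0,0],[0,0,0],[0,0,0]], delta_pos=[[0,0,-0.002],[0,0,-0.004],[0,0,-0.006],[0,0,-0.008],[0,0,-0.01],[0,0,-0.01]], gripper=[1,1,1,1,1,1])

```text
time: 6.32
position: [0.462, -0.2355, 0.1391]
tool_rot: [0.807, 0.591, 0.0, -0.001]
ft_force: [0.0, -0.4, -0.1]
grip_width: 0.0554
grip_force: 40.0
```

Emit:
arm_command(delta_rot=[[0,0,0],[0,0,0],[0,0,0],[0,0,0],[0,0,0],[0,0,0],[0,0,0],[0,0,0],[0,0,0],[0,0,0],[0,0,0],[0,0,0]], delta_pos=[[0,0,-0.004],[0,0,-0.009],[0,0,-0.015],[0,0,-0.025],[0,0,-0.037],[0,0,-0.05],[0,0,-0.063],[0,0,-0.075],[0,0,-0.084],[0,0,-0.088],[0,0,-0.088],[0,0,-0.088]], gripper=[1,1,1,1,1,1,1,1,1,1,1,1])

```text
time: 7.32
position: [0.4622, -0.236, 0.2274]
tool_rot: [0.807, 0.591, 0.0, -0.0]
ft_force: [0.8, -0.6, -0.6]
grip_width: 0.055
grip_force: 40.0
```

Emit:
arm_command(delta_rot=[[0,0,0],[0,0,0],[0,0,0],[0,0,0],[0,0,0],[0,0,0]], delta_pos=[[0,0,0],[0,0,0],[0,0,0],[0,0,0],[0,0,0],[0,0,0]], gripper=[1,1,1,1,1,1])

```text
time: 7.82
position: [0.4622, -0.2361, 0.2271]
tool_rot: [0.807, 0.591, -0.0, -0.0]
ft_force: [-0.3, 1.1, -0.9]
grip_width: 0.055
grip_force: 40.0
```

```bash
python3 - <<'E'
from h import *
o=status.get_obs(); print(o['time'],o['position'],o['ft_force'],o['grip_width'],o['grip_force'],np.abs(o['joint_velocities']).max())
s=viewer.camera('side'); w=viewer.camera('wrist'); cv2.imwrite('pics/s3.png',np.hstack([cv2.resize(s['pixels'][190:390,170:370],(400,400)),cv2.resize(w['pixels'][100:300,220:420],(400,400))]))
E
```

```text
7.8167 [ 0.4622474  -0.23614044  0.22712606] [-0.28386585  1.06777762 -0.91371145] 0.05496452132840396 39.99985221158795 0.002955732027191704
```

View pics/s3.png

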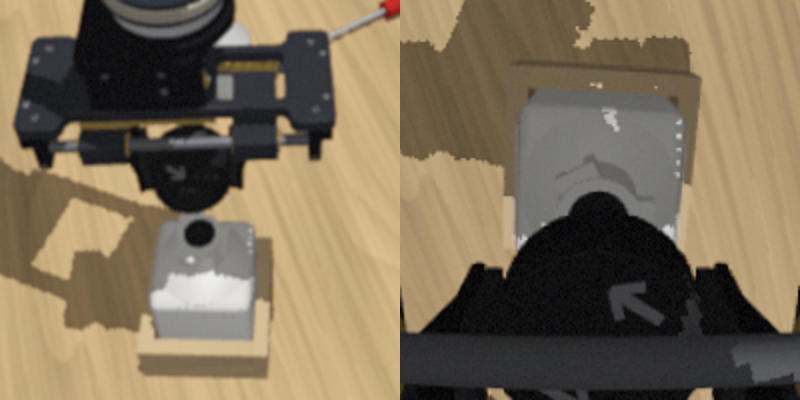

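The picture shows the cap level in the fingers above the jug, and the open neck is visible at (200,233) in the crop. The jug is still seated in its holder.

```bash
python3 -c "
from rig import robot
print(robot.hand_in())"
```

```text
the job is handed in; nothing more can be done
None
```

I opened the jug and handed the job in at about 8 s of the 35 s allowed: the cap is held level and still in the gripper, about 75 mm above the mouth by the arm's readings, the jug is still seated, and nothing came near the glue, tin or screwdriver; the hand-in gave no verdict.

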